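Switch the battery-bank selector over to the wing-nut terminal

ROBOT

A 6-joint arm with a two-finger parallel gripper is mounted at the origin on the work surface. World frame = base frame: x ahead of the robot, y to its left, z up, the work surface at z = 0. Lengths are in m, angles in rad, forces in N, time in s.
With the tool pointing down it reaches from about 0.35 to 0.775 m from the base axis. Payload 7.3 kg.
Tool frame: the origin (TCP) lies at the very end of the fingers, on their centre line; the grasp point (between the pads) lies robot.pinch_z behind it (robot.pinch_z is the distance from the TCP to the grasp point, in m); y points along the fingers, z is the direction in which the jaws open and shut, and the axes are right-handed (so a half turn about y gives the same grasp; the last joint's range is limited). The gripper opens to 92 mm and grips with 3 to 60 N. Pads are 19 mm wide; open, the fingers measure 130 mm over their backs; the gripper's body (75 mm by 190 mm) begins 47 mm behind the grasp point.
Start: joints at [0.966, 0.342, 1.524, -0, 1.275, -0.146], TCP at [0.232, 0.471, 0.227] pointing down, gripper open.
Joint ranges: [-2.53, 2.53], [-0.77, 2.02], [0.04, 2.7], [-1, 4.14], [0.28, 2.66], [-3.11, 3.11]. Speed limits (rad/s): [2.57, 2.57, 3.14, 3.14, 3.14, 3.14].

INTERFACE

Orientations are given as [roll, pitch, yaw] about the fixed x, y, z axes, in that order (R = Rz(yaw) Ry(pitch) Rx(roll)).
In Python, from cell import status, viewer, robot gives the robot as it stands. The module is installed in compiled form; this text tells all that it offers.
- The arm moves only by the shell command python3 -m pendant 'ROWS' [FORCE]. ROWS is JSON, a list that holds one entry, the list of rows, each a list of 7 numbers: the shift along the tool's x, y, z in cm, then the turn, a rotation vector about the tool's x, y, z in rad, then the finger opening in cm, from 0 to 9.18. A call has 1 to 20 rows; each row is the pose to reach, as a shift and turn from the pose commanded when the call began, along the tool's axes at that moment; what a row does not reach only later rows make up. A row lasts 1/10 s, in which the tool goes at most 50 mm and 8.59 degrees, less where a joint would pass 70% of its speed; a pose out of reach is approached as far as the arm can. A call with a gripper value outside its range is refused whole. The fingers move at their own pace and stop on an object; FORCE is the grip in N (left out, the last holds). Time passes only in rows, so rows that repeat a pose let the fingers close. It gives the time, the measured TCP pose, the force and the opening at its end, in the units of the state.
- status.observe(): the state, without advancing time (a new reading comes with each control period).
- viewer.read_camera(name): name is "scene" or "top" or "wrist"; returns a dict with "image" (400x640x3 uint8, red, green, blue), "range_z" (400x640 float32, m along the optical axis (not along the pixel's ray), 0 where there is no reading), "fx", "fy", "cx", "cy" (pixels), "camera_from_world" (4x4, takes a point from world to camera coordinates). Camera axes: x right, y up, looking along -z (the intrinsics and any distortion apply to the point x, -y, -z); pixel columns grow to the right and rows downward; lengths in m; the calibration is good to about 2 mm. The wrist camera is an equidistant fisheye: a pixel r from the principal point sees the ray r / f radians off the axis. A picture is of the moment at which its call begins.
- robot.hand_in(): hands the job in, once; it reports no verdict.
The state is a dict: "time": time; "qpos": joint angles; "qvel": joint speeds; "joint_efforts": joint torques, N m; "tool_pos": TCP position; "tool_rot": TCP orientation; "contact_force": force on the tool from outside, world axes, zero at the start; "torque": the same for the moment, N m; "opening": finger opening in m.
Only numpy, scipy, OpenCV 4.12 (cv2) and the standard library are available. Lean on these libraries where they do the work, as an engineer would, in place of code of your own. Each camera call takes 0.05 s, during which the arm holds its last target. There are 200 camera calls.

TASK

Switch the battery-bank selector over to the terminal that carries the wing nut: lift the crank's spring pin clear of the plate by its knob, swing the crank the shorter way round to that terminal without letting the pin drop into any other socket, and set the pin down gently. The socket is never exactly where the terminal points, so feel along the plate until the spring drops the pin fully home in that terminal's socket, without forcing it, and let go of the knob. Leave the other things on the bench where they are.

Things in the scene. Friction and masses are not known exactly. Their poses are not given: they have to be found in the camera images.
- selector: battery-bank selector: round grey housing fixed to the bench, 268 mm across, its black top 36 mm above the bench. Origin: on the crank's vertical axis, at bench height. The crank starts within 13 degrees of its +x direction, where there is no socket; the four terminals stand at 65, 125, 235 and 295 degrees counter-clockwise from +x.
- plate_top (a point): centre of the flat aluminium ring plate on the selector, on the crank's axis, 50 mm above the bench (plate top). Outer radius 90 mm; four sockets, 13 mm square, at radius 72 mm, one facing each terminal. The plate is clamped by hand, its angle unreported: every socket lies 3 to 22 mm (all alike, along the arc) counter-clockwise, seen from above, of the line from the axis to its terminal. Frame otherwise as the selector.
- crank (a joint): angle of the crank (rad, counter-clockwise seen from above, 0 along the selector's +x). It turns endlessly with no stops and stays where it is left (friction 0.04 N m). Its steel arm and hub lie below the knob, their tops at most 81 mm above the bench.
- plunger: spring pin at the end of the crank arm, 72 mm from the crank's axis. Origin: the lowest point of its flat-ended steel pin, 10 mm thick. It slides only up and down on the crank: origin 50 mm above the bench when resting on the plate (as at the start), 38 mm when fully home in a socket, 62 mm when fully lifted. A spring and its weight press it down with 5 to 8 N.
- knob (a point): grip point of the pin's black plastic round knob, on the pin's centre line, 62 mm above the pin's lowest point. It spins freely on the pin. Knob: a plain upright cylinder, diameter 24 mm, from 28 mm below to 24 mm above this point. The slide is damped (40 N s per m). Let the pin down onto the plate before letting go.
- pin_tip (a point): lowest point of the pin. With the knob held loosely between the fingers the pin can be dragged along the plate (1 to 3 N) and springs into a socket by itself once within 1.5 mm of its centre; the socket's walls then block the crank, felt as a rise of the side force.
- wing_post: the terminal to switch to: fixed steel stud with a WING NUT (two ears, 40 mm across) on a round black foot 30 mm across, standing on the selector's rim 113 mm from the crank's axis, top 70 mm above the bench. Origin: centre of its foot's underside, 36 mm above the bench; yaw without meaning. It may stand at any of the four terminal places.
- hex_post1: another terminal: the same foot and stud with a plain hexagon nut, top 62 mm above the bench, 113 mm from the crank's axis; origin as for the wing-nut terminal. Fixed.
- hex_post2: another terminal: the same foot and stud with a plain hexagon nut, top 62 mm above the bench, 113 mm from the crank's axis; origin as for the wing-nut terminal. Fixed.
- hex_post3: another terminal: the same foot and stud with a plain hexagon nut, top 62 mm above the bench, 113 mm from the crank's axis; origin as for the wing-nut terminal. Fixed.
- fuse: loose white cartridge fuse with steel ends, 33 x 12 mm, lying on the selector's rim. Leave it alone.
- spare_nut: loose round steel nut, 20 mm across, 8 mm high, lying on the selector's rim. Leave it alone.
- wrench: loose open-ended steel wrench, 170 mm, lying on the bench to the right. Leave it alone.
- screwdriver: loose screwdriver, 190 mm, lying on the bench to the left. Leave it alone.
- spray_can: loose blue can, 52 mm across, 150 mm high. Leave it alone.
- glue_bottle: loose white bottle, 56 mm across, 130 mm high. Leave it alone.
- tape_roll: loose roll of grey tape lying flat, 90 mm across, 24 mm high. Leave it alone.

How it is judged:
By the outcome, as a careful person would: the job done as asked, in the order asked, and still so for the second after the job is handed in, with the robot touching nothing.
It also fails if it takes over 51 s, if anything falls off the work surface, if the arm or the gripper's body presses on something with over 40 N, if the wrist force passes 120 N, or if a joint passes its speed limit or range.

## Working session

There is one attempt and no reset: what is moved stays moved. The work goes in short steps, Python scripts to look and compute and a shell command to move; the robot and the scene stay as the last step left them, time stands still between calls to the robot, and variables do not carry over. Pictures are saved under pics/ and viewed, about 8 in all and at most 12, crops included, and the job is handed in when it is done.

```bash
mkdir -p pics
python3 - <<'E'
from cell import status, viewer, robot
import cv2,numpy as np
print(status.observe(), robot.pinch_z)
for n in ["top","scene"]:
    c=viewer.read_camera(n); cv2.imwrite(f"pics/{n}0.png",c["image"][:,:,::-1]); np.savez(f"{n}0.npz",**c)
    print(n,c["fx"],c["fy"],c["cx"],c["cy"],c["camera_from_world"].round(3).tolist())
E
```

```text
{'time': 0.0, 'qpos': array([ 9.65988109e-01,  3.42722323e-01,  1.52499667e+00,  5.48928184e-06,
        1.27539402e+00, -1.46009912e-01]), 'qvel': array([ 1.12748621e-04,  9.72734293e-04,  5.29270883e-04, -4.48746065e-05,
       -1.39649205e-03,  1.94691077e-03]), 'joint_efforts': array([-5.64980655e-04, -4.31251931e+01, -2.44218367e+01,  7.17659807e-02,
        5.59488160e-02, -8.07101901e-05]), 'tool_pos': array([0.23226269, 0.47038607, 0.22605227]), 'tool_rot': array([-1.57229974e+00,  2.26392181e-04, -4.58800077e-01]), 'contact_force': array([-1.24221878,  1.14471545,  0.24005931]), 'torque': array([ 0.03962348, -0.00360514,  0.03823669]), 'opening': 0.09169514472115327} 0.0188
top 386.0701118320549 386.0701118320549 325.56966043563494 198.5185460056072 [[0.004, -1.0, 0.008, -0.03], [0.997, 0.005, 0.082, -0.547], [-0.082, 0.008, 0.997, -0.989], [0.0, 0.0, 0.0, 1.0]]
scene 512.7383012152707 512.7383012152707 319.90092009769376 208.27096478182085 [[-0.373, 0.928, -0.01, 0.226], [-0.778, -0.308, 0.547, 0.384], [0.505, 0.212, 0.837, -1.857], [0.0, 0.0, 0.0, 1.0]]
```

View pics/top0.png

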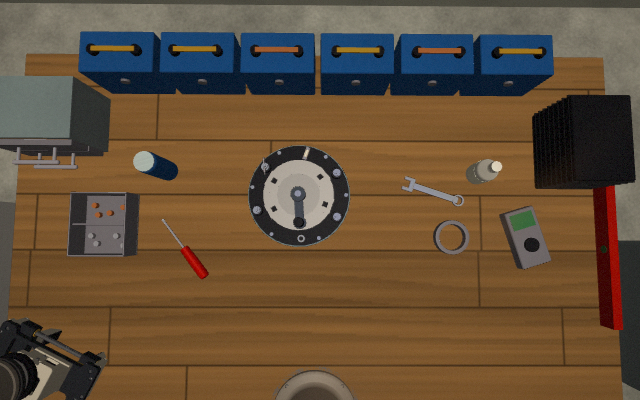

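View pics/scene0.png

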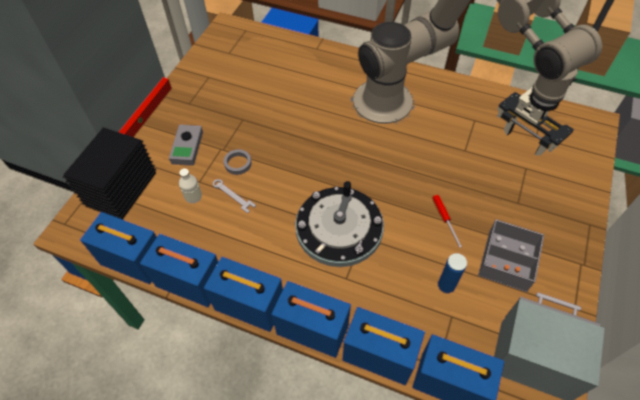

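Top view: selector at about (299,196), with the crank pointing down (toward the robot) and the knob at (299,222). I'll enlarge it to find the wing nut.

```bash
cat > h.py <<'E'
import numpy as np
def proj(c,p):
    p=np.atleast_2d(p); M=c["camera_from_world"]; q=p@M[:3,:3].T+M[:3,3]
    return np.c_[c["cx"]+c["fx"]*q[:,0]/-q[:,2], c["cy"]-c["fy"]*q[:,1]/-q[:,2]]
def at_z(c,u,v,z):
    M=c["camera_from_world"]; R=M[:3,:3]; o=-R.T@M[:3,3]
    d=R.T@np.array([(u-c["cx"])/c["fx"],-(v-c["cy"])/c["fy"],-1.]); return o+d*(z-o[2])/d[2]
def cloud(c):
    Z=c["range_z"]; v,u=np.mgrid[:Z.shape[0],:Z.shape[1]]
    M=c["camera_from_world"]
    q=np.stack([(u-c["cx"])/c["fx"]*Z,-(v-c["cy"])/c["fy"]*Z,-Z],-1)
    return (q-M[:3,3])@M[:3,:3]
E
python3 - <<'E'
import numpy as np,cv2
from h import *
c=dict(np.load("top0.npz")); P=cloud(c)
im=c["image"][140:252,240:360,::-1]; cv2.imwrite("pics/crop0.png",cv2.resize(im,None,fx=5,fy=5,interpolation=cv2.INTER_CUBIC))
sub=P[140:252,240:360].reshape(-1,3)
from scipy.optimize import least_squares
pl=sub[(sub[:,2]>.045)&(sub[:,2]<.055)]
rim=sub[(sub[:,2]>.02)&(sub[:,2]<.042)]
for s in(pl,rim):
    hull=cv2.convexHull((s[:,:2]*1).astype(np.float32))
    (x,y),r=cv2.minEnclosingCircle(hull); print(len(s),np.median(s[:,2]),x,y,r)
k=sub[sub[:,2]>.105]; print("knob",len(k),k.mean(0),np.ptp(k,axis=0))
h=sub[(sub[:,2]>.065)&(sub[:,2]<.095)];print("hub",len(h),h.mean(0))
E
```

```text
3647 0.04899631101683224 0.5557798147201538 0.04274419695138931 0.12733158469200134
3810 0.035253942076043106 0.5555595755577087 0.04292098432779312 0.13390669226646423
knob 139 [0.47632067 0.01644715 0.46295937] [0.0309508  0.06829008 0.92543954]
hub 373 [0.53893599 0.04617625 0.07143874]
```

View pics/crop0.png

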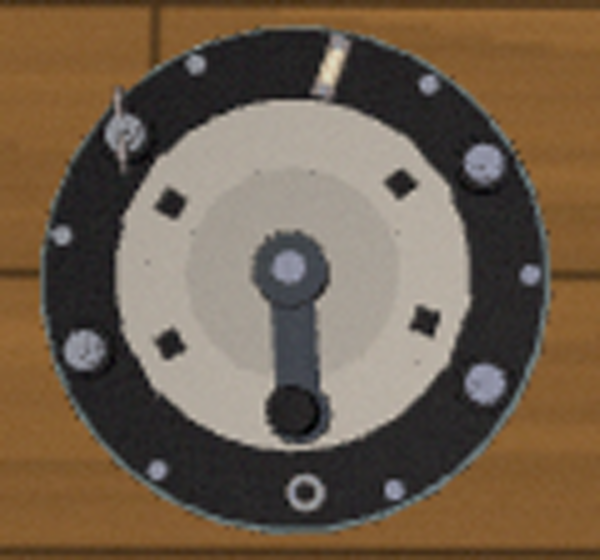

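Run:
```python
import numpy as np
from h import *
c=dict(np.load("top0.npz"))
C=np.array([.5557,.0429])
f=lambda U,V,z: at_z(c,(U+.5)/5-.5+240,(V+.5)/5-.5+140,z)[:2]
for n,U,V,z in [("hub",289,266,.08),("wing",125,133,.066),("hex",484,163,.06),("hex",486,384,.06),("hex",85,350,.06),("sW",171,203,.05),("sTR",401,184,.05),("sBR",426,321,.05),("sBL",170,343,.05),("knob",293,410,.136)]:
    p=f(U,V,z); d=p-C; print(n,p.round(4),"r",np.hypot(*d).round(4),"ang",np.degrees(np.arctan2(d[1],d[0])).round(1)%360)
P=cloud(c)[140:252,240:360].reshape(-1,3)
k=P[(P[:,2]>.11)&(P[:,2]<.15)]; print(len(k),k.mean(0),np.ptp(k,axis=0))
```

```text
hub [0.5561 0.0428] r 0.0004 ang 349.2
wing [0.6245 0.1271] r 0.1088 ang 50.8
hex [ 0.6111 -0.0543] r 0.1119 ang 299.7
hex [ 0.4989 -0.0555] r 0.1136 ang 240.0
hex [0.5151 0.1462] r 0.111 ang 111.4
sW [0.5911 0.1054] r 0.0719 ang 60.5
sTR [ 0.6016 -0.0121] r 0.0716 ang 309.8
sBR [ 0.5313 -0.0253] r 0.0724 ang 250.3
sBL [0.5194 0.1048] r 0.0718 ang 120.4
knob [0.4837 0.0366] r 0.0722 ang 185.0
86 [0.48379614 0.03747331 0.13424479] [0.02100642 0.02247607 0.02737908]
```

The wing nut is at crop (124,133), world angle 50.8°, and its socket shows at about 60.5°. The crank is at about 185°, so the shorter way is clockwise, roughly -124.5°. I'll keep the jaws tangential, so tool yaw = crank angle − 180°.

```bash
cat >> h.py <<'E'
from scipy.spatial.transform import Rotation as Ro
C=np.array([.5558,.0428])
def row(s,p,yawdeg):
    R=Ro.from_euler("xyz",s["tool_rot"]); g=Ro.from_euler("xyz",[-np.pi/2,0,np.radians(yawdeg)])
    return np.r_[R.inv().apply(np.array(p)-s["tool_pos"])*100,(R.inv()*g).as_rotvec()].round(3)
def crank(th,r=.072):
    return C+r*np.array([np.cos(np.radians(th)),np.sin(np.radians(th))])
E
python3 - <<'E'
from h import *
from cell import status
s=status.observe()
print(crank(185)); 
for z in (.165,.093): print(row(s,[.4838,.0368,z],5).tolist())
E
```

```text
[0.48407398 0.03652479]
[41.754, 6.143, -27.731, 0.001, -0.546, -0.001]
[41.755, 13.343, -27.721, 0.001, -0.546, -0.001]
```

```bash
python3 -m pendant '[[[41.75,6.1,-27.7,0,-0.546,0,9],[41.75,6.1,-27.7,0,-0.546,0,6],[41.75,6.1,-27.7,0,-0.546,0,6],[41.75,6.1,-27.7,0,-0.546,0,6],[41.75,6.1,-27.7,0,-0.546,0,6],[41.75,6.1,-27.7,0,-0.546,0,6],[41.75,6.1,-27.7,0,-0.546,0,6],[41.75,6.1,-27.7,0,-0.546,0,6],[41.75,6.1,-27.7,0,-0.546,0,6],[41.75,6.1,-27.7,0,-0.546,0,6],[41.75,6.1,-27.7,0,-0.546,0,6],[41.75,6.1,-27.7,0,-0.546,0,6],[41.75,6.1,-27.7,0,-0.546,0,6],[41.75,6.1,-27.7,0,-0.546,0,6],[41.75,6.1,-27.7,0,-0.546,0,6]]]' 20
python3 - <<'E'
from h import *
from cell import status,viewer
import cv2
s=status.observe(); print(s["time"],s["tool_pos"],s["tool_rot"],s["contact_force"],s["opening"])
c=viewer.read_camera("wrist"); cv2.imwrite("pics/w1.png",c["image"][:,:,::-1])
print(row(s,[.4838,.0368,.093],5).tolist())
# knob centre projected (equidistant)
M=c["camera_from_world"]; 
for p in ([.4838,.0368,.136],[.4838,.0368,.112]):
    q=M[:3,:3]@np.array(p)+M[:3,3]; v=np.array([q[0],-q[1]]); t=np.arctan2(np.hypot(*v),-q[2]); print(np.array([c["cx"],c["cy"]])+c["fx"]*t*v/np.hypot(*v))
E
```

```text
time: 1.6
tool_pos: [0.4837, 0.0386, 0.1659]
tool_rot: [-1.571, -0.0, 0.089]
contact_force: [-1.0, 0.4, -0.4]
opening: 0.06
1.6 [0.4836566  0.03860083 0.16589028] [-1.57057412e+00 -6.72921515e-05  8.89038022e-02] [-0.95007374  0.40576446 -0.41918157] 0.06004748093695287
[-0.002, 7.289, -0.182, -0.0, 0.002, 0.0]
[319.54207493 224.84073149]
[319.91206141 213.94685789]
```

View pics/w1.png

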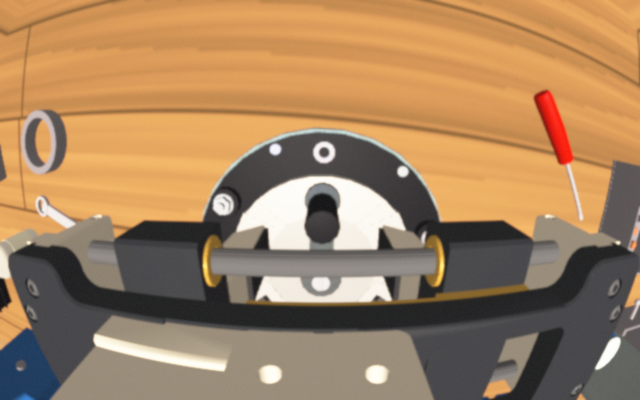

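The wrist view shows the knob top at about (321,226), predicted (320,225), and it sits between the open fingers. Next: descend, grip at 25 N.

```bash
python3 -m pendant '[[[0,3.6,-0.18,0,0,0,6],[0,7.3,-0.18,0,0,0,6],[0,7.3,-0.18,0,0,0,6],[0,7.3,-0.18,0,0,0,6],[0,7.3,-0.18,0,0,0,2.2],[0,7.3,-0.18,0,0,0,2.2],[0,7.3,-0.18,0,0,0,2.2],[0,7.3,-0.18,0,0,0,2.2],[0,7.3,-0.18,0,0,0,2.2],[0,7.3,-0.18,0,0,0,2.2],[0,7.3,-0.18,0,0,0,2.2],[0,7.3,-0.18,0,0,0,2.2]]]' 25
python3 -m pendant '[[[0,-0.2,0,0,0,0,2.2],[0,-0.4,0,0,0,0,2.2],[0,-0.6,0,0,0,0,2.2],[0,-0.8,0,0,0,0,2.2],[0,-1.0,0,0,0,0,2.2],[0,-1.0,0,0,0,0,2.2],[0,-1.0,0,0,0,0,2.2]]]' 25
python3 - <<'E'
from h import *
from cell import status
s=status.observe(); p=s["tool_pos"]; d=p[:2]-C; th=np.degrees(np.arctan2(d[1],d[0]))%360
print(s["tool_pos"],s["contact_force"],s["opening"],th,np.hypot(*d))
for a in np.r_[th-np.arange(8,113,7.5),67.0]: print(round(a,1),row(s,[*crank(a),p[2]],a-180).tolist())
E
```

```text
time: 2.85
tool_pos: [0.4845, 0.0356, 0.093]
tool_rot: [-1.571, -0.001, 0.087]
contact_force: [-0.3, -0.2, 5.0]
opening: 0.0236
time: 3.55
tool_pos: [0.4843, 0.0356, 0.1027]
tool_rot: [-1.571, -0.0, 0.087]
contact_force: [2.2, -0.3, -6.8]
opening: 0.0234
[0.48429477 0.03564555 0.1027294 ] [ 2.19931297 -0.34766865 -6.76640756] 0.023422137830576693 185.71371072633485 0.07186225327025704
177.7 [0.044, -0.0, 1.003, 0.0, 0.127, 0.0]
170.2 [0.224, -0.0, 1.927, 0.0, 0.258, 0.0]
162.7 [0.523, 0.0, 2.82, -0.0, 0.389, 0.0]
155.2 [0.937, 0.0, 3.666, -0.0, 0.52, 0.0]
147.7 [1.457, 0.0, 4.451, -0.0, 0.651, 0.0]
140.2 [2.075, 0.0, 5.162, -0.0, 0.782, 0.0]
132.7 [2.781, 0.0, 5.785, -0.0, 0.912, 0.0]
125.2 [3.562, 0.0, 6.312, -0.0, 1.043, 0.0]
117.7 [4.405, 0.0, 6.731, -0.0, 1.174, 0.0]
110.2 [5.296, 0.0, 7.038, -0.0, 1.305, 0.0]
102.7 [6.219, 0.0, 7.225, -0.0, 1.436, 0.0]
95.2 [7.158, 0.0, 7.29, -0.0, 1.567, 0.0]
87.7 [8.098, 0.001, 7.232, -0.0, 1.698, 0.0]
80.2 [9.023, 0.001, 7.052, -0.0, 1.829, 0.0]
67.0 [10.565, 0.001, 6.448, -0.0, 2.059, 0.0]
```

The pin is lifted, with about 6.8 N on the tool. Swinging clockwise to 67°, short of the wing-nut socket.

```bash
python3 -m pendant '[[[0.01,0,0.5,0,0.063,0,2.2],[0.04,0,1.0,0,0.127,0,2.2],[0.22,0,1.93,0,0.258,0,2.2],[0.52,0,2.82,0,0.389,0,2.2],[0.94,0,3.67,0,0.52,0,2.2],[1.46,0,4.45,0,0.651,0,2.2],[2.08,0,5.16,0,0.782,0,2.2],[2.78,0,5.79,0,0.912,0,2.2],[3.56,0,6.31,0,1.043,0,2.2],[4.41,0,6.73,0,1.174,0,2.2],[5.3,0,7.04,0,1.305,0,2.2],[6.22,0,7.23,0,1.436,0,2.2],[7.16,0,7.29,0,1.567,0,2.2],[8.1,0,7.23,0,1.698,0,2.2],[9.02,0,7.05,0,1.829,0,2.2],[9.83,0,6.78,0,1.945,0,2.2],[10.57,0,6.45,0,2.059,0,2.2],[10.57,0,6.45,0,2.059,0,2.2],[10.57,0,6.45,0,2.059,0,2.2]]]' 25
python3 - <<'E'
from h import *
from cell import status,viewer
import cv2
s=status.observe(); p=s["tool_pos"]; d=p[:2]-C
print(s["tool_pos"],s["contact_force"],s["torque"],s["opening"],np.degrees(np.arctan2(d[1],d[0])),np.hypot(*d),np.degrees(s["tool_rot"]))
c=viewer.read_camera("wrist"); cv2.imwrite("pics/w2.png",c["image"][:,:,::-1])
E
```

```text
time: 5.45
tool_pos: [0.5837, 0.1101, 0.1022]
tool_rot: [-1.572, 0.001, -1.971]
contact_force: [1.9, 3.8, -7.5]
opening: 0.0233
[0.58368572 0.11014284 0.10215333] [ 1.87888316  3.7526074  -7.53986191] [ 0.71640701 -0.40874306 -0.05378567] 0.02333061047335449 67.50624085349003 0.07288807244834743 [-9.00906473e+01  6.65962654e-02 -1.12949411e+02]
```

View pics/w2.png

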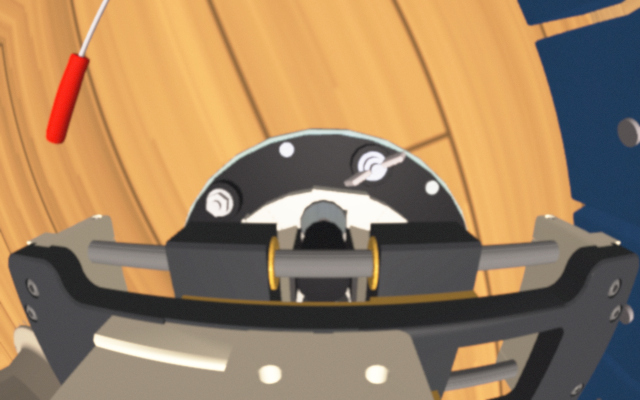

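The wrist view shows the wing nut at (372,165), just clockwise of the knob and crank at (322,230). Now set the pin down gently on the plate.

```bash
python3 -m pendant '[[[0,0.15,0,0,0,0,2.2],[0,0.3,0,0,0,0,2.2],[0,0.45,0,0,0,0,2.2],[0,0.6,0,0,0,0,2.2],[0,0.7,0,0,0,0,2.2],[0,0.8,0,0,0,0,2.2],[0,0.85,0,0,0,0,2.2],[0,0.9,0,0,0,0,2.2],[0,0.95,0,0,0,0,2.2],[0,0.95,0,0,0,0,2.2]]]' 25
python3 - <<'E'
from cell import status
s=status.observe(); print(s["tool_pos"],s["contact_force"],s["opening"])
E
```

```text
time: 6.5
tool_pos: [0.5836, 0.1102, 0.0934]
tool_rot: [-1.572, 0.001, -1.971]
contact_force: [2.1, 4.6, -3.6]
opening: 0.0235
[0.58363769 0.11018189 0.09342498] [ 2.134796    4.59292711 -3.61319637] 0.023509737309631473
```

```bash
python3 -m pendant '[[[0,0.04,0,0,0,0,2.2],[0,0.08,0,0,0,0,2.2],[0,0.08,0,0,0,0,2.2],[0,0.08,0,0,0,0,2.2]]]' 25
python3 -m pendant '[[[0,0,0,0,0,0,2.6],[0,0,0,0,0,0,2.6],[0,0,0,0,0,0,2.6]]]' 5
python3 - <<'E'
from h import *
from cell import status
s=status.observe(); p=s["tool_pos"]; d=p[:2]-C; th=np.degrees(np.arctan2(d[1],d[0]))
print(p,s["contact_force"],s["opening"],th,np.hypot(*d))
for a in th-np.arange(0.8,12.1,.8): print(round(a,1),row(s,[*crank(a),p[2]],a-180).tolist())
E
```

```text
time: 6.9
tool_pos: [0.5839, 0.1101, 0.0932]
tool_rot: [-1.571, 0.002, -1.971]
contact_force: [-0.1, 4.7, 0.6]
opening: 0.0235
time: 7.2
tool_pos: [0.5839, 0.1088, 0.0926]
tool_rot: [-1.571, -0.0, -1.972]
contact_force: [-0.4, -0.2, -0.1]
opening: 0.0259
[0.58394119 0.1087733  0.09264729] [-0.38489819 -0.19160105 -0.12280231] 0.02594577074453136 66.89912094582702 0.07172448981046727
66.1 [-0.027, 0.0, 0.101, -0.0, 0.016, 0.0]
65.3 [-0.024, 0.0, 0.201, -0.0, 0.03, 0.0]
64.5 [-0.021, 0.0, 0.302, -0.0, 0.044, 0.0]
63.7 [-0.015, 0.0, 0.402, -0.0, 0.058, 0.0]
62.9 [-0.009, 0.0, 0.502, -0.0, 0.072, 0.0]
62.1 [-0.001, 0.0, 0.602, -0.0, 0.086, 0.0]
61.3 [0.008, 0.0, 0.703, -0.0, 0.1, 0.0]
60.5 [0.019, 0.0, 0.803, -0.0, 0.114, 0.0]
59.7 [0.031, 0.0, 0.902, -0.0, 0.128, 0.0]
58.9 [0.045, 0.0, 1.002, -0.0, 0.142, 0.0]
58.1 [0.06, 0.0, 1.101, -0.0, 0.156, 0.0]
57.3 [0.076, 0.0, 1.201, -0.0, 0.17, 0.0]
56.5 [0.094, 0.0, 1.3, -0.0, 0.184, 0.0]
55.7 [0.113, 0.0, 1.398, -0.0, 0.198, 0.0]
54.9 [0.133, 0.0, 1.497, -0.0, 0.212, 0.0]
```

The pin rests on the plate and the fingers now loosely cage the knob. Drag slowly clockwise.

```bash
python3 -m pendant '[[[-0.01,0,0.1,0,0.016,0,2.6],[-0.02,0,0.2,0,0.03,0,2.6],[-0.02,0,0.3,0,0.044,0,2.6],[-0.02,0,0.4,0,0.058,0,2.6],[-0.01,0,0.5,0,0.072,0,2.6],[-0.01,0,0.55,0,0.08,0,2.6],[-0.01,0,0.6,0,0.086,0,2.6]]]' 5
for i in 1; do python3 -m pendant '[[[0,0,0.06,0,0.008,0,2.6],[0,0,0.12,0,0.016,0,2.6]]]' 5; done
python3 - <<'E'
from h import *
from cell import status
s=status.observe(); p=s["tool_pos"]; d=p[:2]-C; th=np.degrees(np.arctan2(d[1],d[0]))
print(p,s["contact_force"],s["opening"],th,np.hypot(*d))
E
```

```text
time: 7.9
tool_pos: [0.5896, 0.1069, 0.0924]
tool_rot: [-1.571, 0.0, -2.058]
contact_force: [-2.1, 2.4, 0.9]
opening: 0.026
time: 8.1
tool_pos: [0.5913, 0.1061, 0.0925]
tool_rot: [-1.569, 0.001, -2.074]
contact_force: [1.1, -0.0, 0.0]
opening: 0.0262
[0.59134234 0.10606154 0.09254618] [ 1.08945469 -0.00293499  0.00365991] 0.026236412258893265 60.671341053585834 0.07256224798591976
```

Run:
```python
from h import *
from cell import status,viewer
import cv2
c=viewer.read_camera("wrist"); cv2.imwrite("pics/w3.png",cv2.resize(c["image"][130:330,200:440,::-1],None,fx=3,fy=3))
Z=c["range_z"]; v,u=np.mgrid[:400,:640].astype(float)
a=u-c["cx"];b=v-c["cy"];r=np.hypot(a,b);t=r/c["fx"]
q=np.stack([a/r*np.tan(t)*Z,-b/r*np.tan(t)*Z,-Z],-1); M=c["camera_from_world"]
P=(q-M[:3,3])@M[:3,:3]
k=status.observe()["tool_pos"]
m=(np.hypot(P[...,0]-k[0],P[...,1]-k[1])<.0115)&(Z>0)&(c["image"].max(-1)<70)&(P[...,2]>.06)&(P[...,2]<.16)
print(m.sum(),np.percentile(P[m][:,2],[5,50,90,95,99]),status.observe()["contact_force"])
```

```text
347 [0.09705658 0.1242791  0.1250733  0.12541205 0.12584005] [-0.96168625  0.00536314  0.59103176]
```

View pics/w3.png

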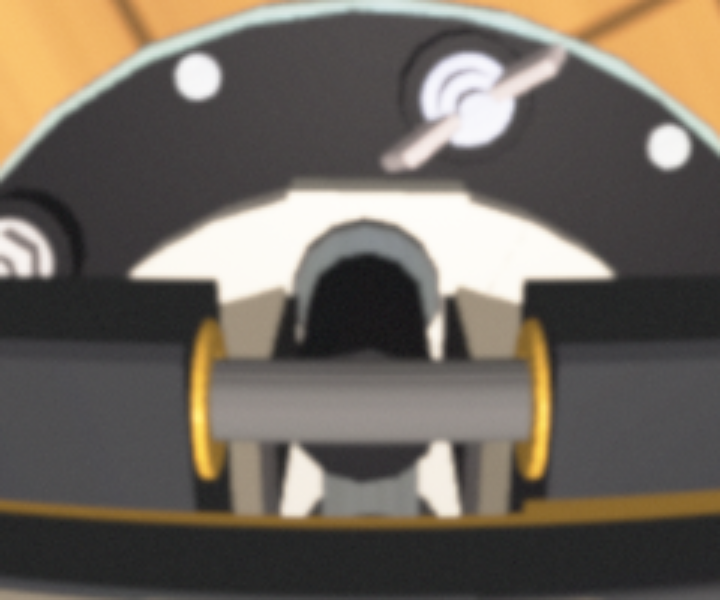

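The knob top has fallen from 136 to about 124.5 mm, so the pin is fully home. The wing nut is right beside it at (470,100) in the crop. Release, go straight up, then move aside and check.

```bash
python3 -m pendant '[[[0,0,0,0,0,0,6],[0,0,0,0,0,0,6],[0,0,0,0,0,0,6],[0,0,0,0,0,0,6],[0,-3,0,0,0,0,6],[0,-6,0,0,0,0,6],[0,-10,0,0,0,0,6],[0,-14,0,0,0,0,6],[0,-15,0,0,0,0,6],[3.6,-15,-6.6,0,0,0,6],[7.2,-15,-13.2,0,0,0,6],[7.2,-15,-13.2,0,0,0,6],[7.2,-15,-13.2,0,0,0,6],[7.2,-15,-13.2,0,0,0,6],[7.2,-15,-13.2,0,0,0,6],[7.2,-15,-13.2,0,0,0,6]]]' 5
python3 - <<'E'
from h import *
from cell import status,viewer
import cv2
c=viewer.read_camera("top"); cv2.imwrite("pics/t2.png",cv2.resize(c["image"][130:262,220:380,::-1],None,fx=4,fy=4,interpolation=cv2.INTER_CUBIC))
P=cloud(c)[140:252,240:360].reshape(-1,3); 
k=P[(P[:,2]>.1)&(P[:,2]<.16)&(np.hypot(P[:,0]-.591,P[:,1]-.105)<.03)]; d=k.mean(0)[:2]-C
print(len(k),np.percentile(k[:,2],[50,90]),k.mean(0),np.degrees(np.arctan2(d[1],d[0])),np.hypot(*d))
print(status.observe()["contact_force"],status.observe()["tool_pos"])
E
```

```text
time: 9.75
tool_pos: [0.4417, 0.1068, 0.2423]
tool_rot: [-1.57, 0.0, -2.074]
contact_force: [-0.4, 1.5, -0.3]
opening: 0.0598
92 [0.12262295 0.1254516 ] [0.58853776 0.10525809 0.121073  ] 62.33846408866589 0.07051790353381217
[-0.03600097  0.86385349 -0.00579874] [0.44144767 0.10679576 0.24219365]
```

View pics/t2.png

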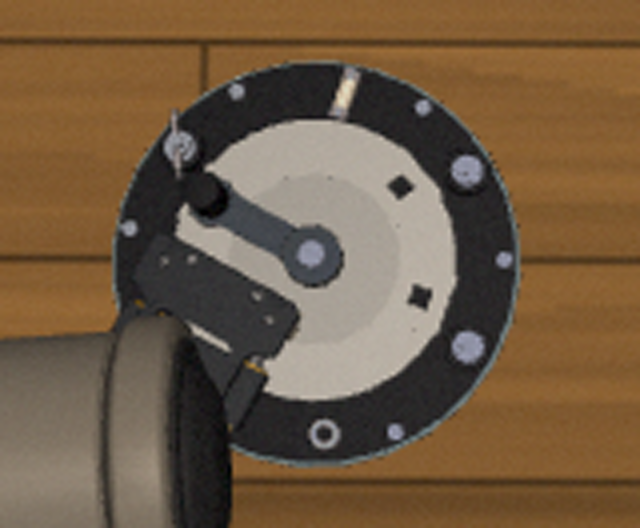

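The top view shows the knob at (207,195), in front of the wing nut at (180,147). Its top is at about 124 mm, so the pin is home. The fuse and nut haven't moved, and the gripper is clear.

```bash
python3 -c "
from cell import robot
print(robot.hand_in())"
```

```text
the job is handed in; nothing more can be done
None
```

The selector is switched to the wing-nut terminal with the pin fully home in its socket, and the job is handed in at about 9.8 s. I gripped the knob, lifted the pin about 10 mm and swung the crank clockwise, the shorter way, from about 185° to 67° (world angle). Then I set the pin down gently and dragged the loosely held knob clockwise along the plate until the pin dropped.

**Pin depth:** after the drop the knob top measured about 124.5 mm in the wrist view and about 125 mm from above. The expected height with the pin home is 124 mm, and resting on the plate it would be 136 mm.

**Position:** from above, the knob stands in front of the wing nut at about 62°. I had measured the socket at 60.5°, so the two differ by about 2 mm, which is the camera calibration error.

**Forces:** every force I read stayed below about 10 N. I did not do an extra side push to feel the socket walls.

**Other things:** the fuse and spare nut look unmoved. I didn't re-check the wrench, screwdriver, can, bottle and tape at the end, but the arm never went near them. The gripper is open and clear of everything.

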